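# Lift a wet film reel to the drying mat with locking tongs

### The job

Move the wet black film reel from the grey mat to the green drying mat with the locking tongs, without ever touching the reel with the robot: stand the open tongs on the bench with their jaws round the reel's core, squeeze the two handles together until the ratchet clicks, and let go so that it holds by itself before you lift. Carry the tongs with the reel over, set the reel upright well inside the green mat and the tongs flat on the bench while they are still locked, then press the red thumb plate down so that the ratchet lets go and the tongs spring open. Leave the open tongs standing there round the core, and leave the bottles, the measuring cylinder and the scissors where they are.

Things in the scene. Friction and masses are not known exactly. Their poses are not given: they have to be found in the camera images.
- tongs: Locking reel tongs, 200 mm long, 0.29 kg, standing with the plane of the scissors level. Origin on the pivot axis at bench level; +x to the jaws, +z up. This body is the black half: handle on the +y side, curved jaw on the -y side, yellow lift tab. The red half crosses it at the pivot: handle on the -y side, jaw on +y. Centre of mass about 12 mm behind the pivot. Steel arms at z 12 to 24 mm.
- red_half (a joint): Opening of the tongs, rad: 0 fully shut, 0.36 fully open (stop). A spring (about 5 N at the handles) drives them open. The ratchet has two teeth and holds them at about 0.07 or 0.01; squeezing to the stop and letting go leaves about 0.01. As they open, the red handle swings to -y and the red jaw to +y.
- lift_tab (a point): On the pivot axis, 46 mm above the tongs' underside, in the yellow lift tab (28 mm long in x, 10 mm wide in y, z 24 to 61 mm): pinch it across its 10 mm to carry the tongs level, open or locked.
- jaw_mouth (a point): Where the reel's core axis should be when the open tongs are set round it: x 82, y 9, z 19 mm in the tongs' frame, rigid with the black half. Jaws are 10 mm high (z 14 to 24). Moving the open tongs along their +x, they take the core with about 6 mm to spare either side. Shut, they form a loose 23 mm ring about x 82, y 0, which cannot slip off the core; closing draws core and tongs together.
- black_squeeze (a point): Squeeze point in the black handle: x -58, y 15, z 22 mm in the tongs' frame. The handle is 10 mm wide, z 12 to 28 mm, parallel to x from x -34 to -98 mm.
- red_squeeze (a point): Squeeze point in the red handle (10 mm wide, z 12 to 28 mm). Here the handles measure about 61 mm over their outsides when open, 40 mm when locked. Squeeze from above, one finger outside each handle, with 10 N or more; their outsides are free from x -45 to -75 mm.
- thumb_press (a point): Middle of the top face of the red thumb plate (24 by 26 mm, slippery, z 28 mm) at the rear of the red handle; at x -92, y -28 mm of the tongs' frame when shut. Pressed straight down 5 to 6 mm, with 8 to 10 N, it bends the red handle across the scissors' plane, the teeth part and the tongs spring open, the plate sliding 30 mm to -y. Stop 7 mm down. Keep it down till it has sprung.
- rear_foot (a point): Middle of the rear cross foot, x -92, y -12, z 0 mm in the tongs' frame: a bar 70 mm long in y, 12 mm wide, 3 mm high, under both handles, so that pressing there does not tip the tongs. The front foot is a 24 mm rubber disc under the pivot.
- reel: Black plastic film reel standing upright, 72 mm in diameter, 44 mm high, about 0.12 kg. Origin: centre of its underside. Lower flange: disc 4 mm thick. Core: 20 mm in diameter, 4 to 40 mm high. Upper flange: 40 mm disc, spokes and 72 mm ring, 40 to 44 mm high. The jaws go between the flanges; lifted about 20 mm, the shut tongs carry it by the upper flange.
- wet_mat: Grey round mat, 104 mm across, 3 mm thick, fixed on the bench; the reel stands on it at the start. Origin: centre of its underside.
- dry_mat: Green round mat, 104 mm across, 3 mm thick, fixed on the bench: where the reel must go. Origin: centre of its underside.
- graduate: Bystander: clear measuring cylinder, 200 mm tall, foot 68 mm across. Origin: centre of its underside.
- dark_bottle: Bystander: black square bottle 55 by 55 by 139 mm. Origin: centre of its underside.
- pale_bottle: Bystander: cream square bottle with white cap, 55 by 55 by 139 mm. Origin: centre of its underside.
- scissors: Bystander: black-handled scissors lying flat, about 185 mm long, 10 mm high. Origin: on their pivot, underside.

How it is judged:
By the outcome, as a careful person would: the job done as asked, in the order asked, and still so for the second after the job is handed in, with the robot touching nothing.
It also fails if it takes over 61 s, if anything falls off the work surface, if the arm or the gripper's body presses on something with over 40 N, if the wrist force passes 120 N, or if a joint passes its speed limit or range.

### The arm

A 6-joint arm with a two-finger parallel gripper is mounted at the origin on the work surface. World frame = base frame: x ahead of the robot, y to its left, z up, the work surface at z = 0. Lengths are in m, angles in rad, forces in N, time in s.
With the tool pointing down it reaches from about 0.325 to 1 m from the base axis. Payload 5.1 kg.
Tool frame: the origin (TCP) lies between the finger pads; the fingertips stand 22 mm ahead of it and the grasp point (between the pads) lies 3 mm ahead of it; z points along the fingers, y is the line along which they close (so a half turn about z gives the same grasp; the last joint's range is limited). The gripper opens to 85 mm and grips with 20 to 120 N. Pads are 22 mm wide; open, the fingers measure 114 mm over their backs; the gripper's body (76 mm by 85 mm) begins 54 mm behind the grasp point. The pads swing forward as they close: fully open they stand 13 mm farther back than shut.
Start: joints at [-1.245, 0.124, 1.65, -0, 1.367, -0.083], TCP at [0.258, -0.596, 0.253] pointing down, gripper open.
Joint ranges: [-2.61, 2.61], [-1.02, 2.33], [0.03, 2.71], [-1.35, 4.49], [0.32, 2.68], [-2.91, 2.91]. Speed limits (rad/s): [2.57, 2.57, 3.14, 3.14, 3.14, 3.14].

### API

Orientations are given as a unit quaternion [x, y, z, w].
In Python, from bench import env gives the robot as it stands. The module is installed in compiled form; this text tells all that it offers.
- The arm moves only by the tool send_rows, never from a script. Its arguments are lists of equal length, an entry for each row: "xyz": the shift along the tool's x, y, z in cm, a list of three; "angular": the turn, a rotation vector about the tool's x, y, z in rad, a list of three; "grip": the gripper command: -1 is shut, 1 is fully open, values between are in proportion. In form: {"xyz": [[x, y, z], ...], "angular": [[ax, ay, az], ...], "grip": [grip, ...]}. A call has 1 to 10 rows; each row is the pose to reach, as a shift and turn from the pose commanded when the call began, along the tool's axes at that moment; what a row does not reach only later rows make up. A row lasts 1/12 s, in which the tool goes at most 41.7 mm and 7.16 degrees, less where a joint would pass 70% of its speed; a pose out of reach is approached as far as the arm can. A call with a gripper value outside its range is refused whole. The fingers move at their own pace and stop on an object; the grip force is fixed at half the most. Time passes only in rows, so rows that repeat a pose let the fingers close. It gives the time, the measured TCP pose, the force, the opening and the grip force at its end, in the units of the state.
- env.sense(): the state, without advancing time (a new reading comes with each control period).
- env.read_camera(name): name is "scene" or "top"; returns the picture (480x640x3 uint8, red, green, blue); there is no depth.
- env.calibration(name): a dict with "fx", "fy", "cx", "cy" (pixels), "origin" and "rotation" of the camera in the world. Camera axes: x right, y down, z forward; pixel columns grow to the right and rows downward; lengths in m; the calibration is good to about 2 mm. A picture is of the moment at which its call begins. calibration takes no time and is no camera call.
- env.job_done(): hands the job in; it is judged then, once.
The state is a dict: "t": time; "q": joint angles; "dq": joint speeds; "joint_efforts": joint torques, N m; "ee_pos": TCP position; "orientation": TCP orientation; "force": force on the tool from outside, world axes, zero at the start; "wrist_torque": the same for the moment, N m; "grip_width": opening from 0.0 (shut) to 1.0 (fully open); "finger_force": force on a finger pad.
Only numpy, scipy, OpenCV 4.12 (cv2) and the standard library are available. Lean on these libraries where they do the work, as an engineer would, in place of code of your own. Each camera call takes 0.05 s, during which the arm holds its last target. There are 200 camera calls.

## Working session

There is one attempt and no reset: what is moved stays moved. The work goes in short steps, Python scripts to look and compute and a tool call to move; the robot and the scene stay as the last step left them, time stands still between calls to the robot, and variables do not carry over. Pictures are saved under pics/ and viewed, at most 10 in all, crops included, and the job is handed in when it is done.

Besides the shell and the picture viewer there is one more tool, called after "Request:" in YAML: its name, and indented under it one key for each argument. send_rows: Moves the arm, as the interface text tells. Its arguments: {"type":"object","properties":{"xyz":{"type":"array"},"angular":{"type":"array"},"grip":{"type":"array"}},"required":["xyz","angular","grip"]}

```bash
mkdir -p pics; python3 - <<'E'
from bench import env
import cv2,numpy as np
for n in("scene","top"):
    im=env.read_camera(n); cv2.imwrite(f"pics/{n}0.png",im[:,:,::-1]); c=env.calibration(n); print(n,c)
s=env.sense(); print(s)
E
```

```text
scene {'fx': 502.1144888728582, 'fy': 502.1144888728582, 'cx': 315.63489994396355, 'cy': 254.4307819534751, 'origin': array([1.24177501, 0.39833911, 0.55139365]), 'rotation': array([ 0.4600275 ,  0.74401257, -0.40513536, -0.26586714])}
top {'fx': 544.2097986274584, 'fy': 544.2097986274584, 'cx': 314.50024267774006, 'cy': 241.16377780512101, 'origin': array([0.44579232, 0.05816137, 1.13744257]), 'rotation': array([ 0.71588156, -0.6952898 ,  0.04796701, -0.04224754])}
{'t': 0.1, 'q': array([-1.24461391e+00,  1.24438866e-01,  1.65155489e+00, -1.37003779e-05,
        1.36748368e+00, -8.26185031e-02]), 'dq': array([-3.81512181e-06, -3.26257051e-03, -4.60065983e-03, -1.85719248e-04,
       -2.80880276e-04, -2.08172874e-03]), 'joint_efforts': array([ 4.46781960e-04, -4.24931753e+01, -3.66654682e+01, -1.95812424e-05,
        3.94305593e-03,  2.04361839e-06]), 'ee_pos': array([ 0.25817515, -0.59596846,  0.25216624]), 'orientation': array([ 9.79182139e-01,  2.02981406e-01, -1.21140799e-04, -9.34596047e-04]), 'force': array([-0.41164161, -0.2102627 ,  0.67695235]), 'wrist_torque': array([ 0.03523429,  0.01053725, -0.03233622]), 'finger_force': 0.0, 'grip_width': 0.9959629405563715}
```

View pics/top0.png

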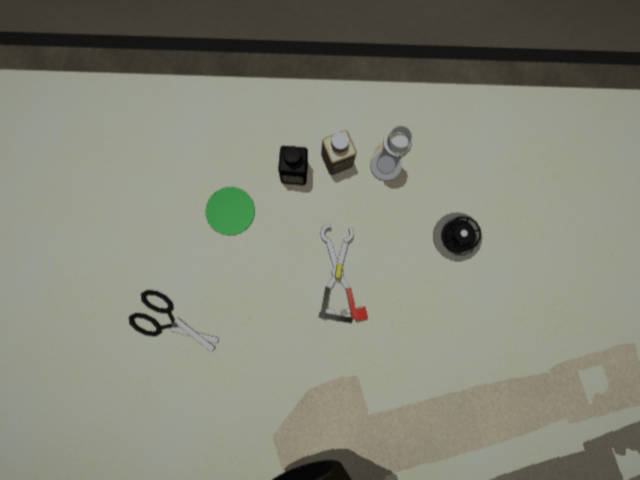

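View pics/scene0.png

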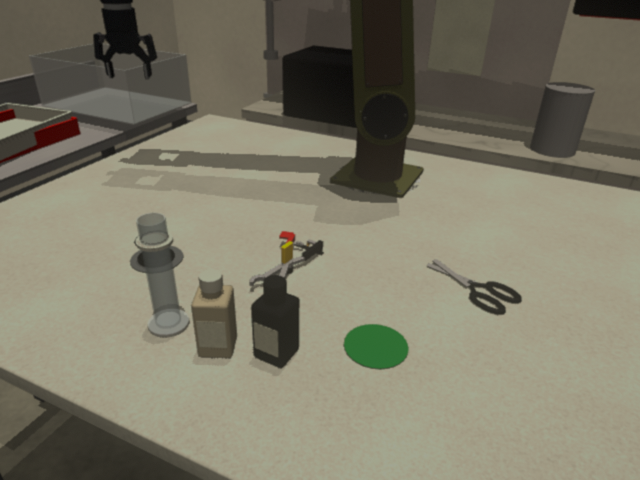

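Top view: the yellow tab is at (339,271), the red plate at (360,314), the jaws near (327/350,232), the reel at (461,233) and the green mat at (230,211). In the scene view the reel is behind the graduate at (157,258).

```bash
cat > h.py <<'E'
from bench import env
import cv2,numpy as np
from scipy.spatial.transform import Rotation as R
def cal(n):
    c=env.calibration(n); return c,R.from_quat(c["rotation"]).as_matrix()
def px2w(n,u,v,z):
    c,r=cal(n); d=r@np.array([(u-c["cx"])/c["fx"],(v-c["cy"])/c["fy"],1]); o=c["origin"]
    return (o+d*(z-o[2])/d[2])
def w2px(n,p):
    c,r=cal(n); q=r.T@(np.array(p)-c["origin"]); return q[0]/q[2]*c["fx"]+c["cx"],q[1]/q[2]*c["fy"]+c["cy"]
def blob(im,lo,hi,box=None,k=0):
    h=cv2.cvtColor(im,cv2.COLOR_RGB2HSV); m=cv2.inRange(h,lo,hi)
    if box: b=np.zeros_like(m); x0,y0,x1,y1=box; b[y0:y1,x0:x1]=255; m&=b
    cs=sorted(cv2.findContours(m,cv2.RETR_EXTERNAL,cv2.CHAIN_APPROX_NONE)[0],key=cv2.contourArea,reverse=True)
    return cs
def yaw(s): # tool x heading in world
    x=R.from_quat(s["orientation"]).apply([1,0,0]); return np.arctan2(x[1],x[0])
def rel(s,p,tx=0): # shift in tool axes (cm) to world point p
    return 100*R.from_quat(s["orientation"]).inv().apply(np.array(p)-s["ee_pos"])
E
python3 - <<'E'
from h import *
im=env.read_camera("top")
def cen(c): M=cv2.moments(c); return M["m10"]/M["m00"],M["m01"]/M["m00"]
for name,lo,hi,z,box in [("yel",(22,150,100),(32,255,255),.061,(300,220,400,340)),("red",(0,150,100),(8,255,255),.028,(300,220,400,340)),("green",(45,100,40),(80,255,255),.003,None)]:
    cs=blob(im,lo,hi,box); 
    for c in cs[:2]:
        if cv2.contourArea(c)>5: print(name,cv2.contourArea(c),cen(c),px2w("top",*cen(c),z),cv2.minAreaRect(c))
# reel black
cs=blob(im,(0,0,0),(180,255,60),(425,195,500,275))
c=cs[0]; (u,v),r=cv2.minEnclosingCircle(c); print("reel",u,v,r,px2w("top",u,v,.047),cv2.fitEllipse(c))
crop=im[210:340,290:500]; cv2.imwrite("pics/c0.png",cv2.resize(crop[:,:,::-1],None,fx=3.8,fy=3.8,interpolation=cv2.INTER_CUBIC))
E
```

```text
yel 34.5 (338.13526570048305, 270.6135265700483) [0.52667994 0.00292665 0.061     ] ((338.0192565917969, 270.90386962890625), (3.9223227500915527, 12.355316162109375), 11.309932708740234)
red 165.0 (357.0656565656565, 311.3989898989899) [ 0.44766928 -0.03897687  0.028     ] ((356.4706115722656, 305.88238525390625), (28.134132385253906, 14.067066192626953), 75.96376037597656)
green 1709.5 (229.68187579214194, 210.71375645900358) [0.65105522 0.23210885 0.003     ] ((229.5, 211.0), (46.0, 47.0), 90.0)
reel 460.603759765625 234.97169494628906 19.836395263671875 [ 0.60738481 -0.24458251  0.047     ] ((460.5538024902344, 234.9149627685547), (36.713863372802734, 39.23802947998047), 61.81351852416992)
```

View pics/c0.png

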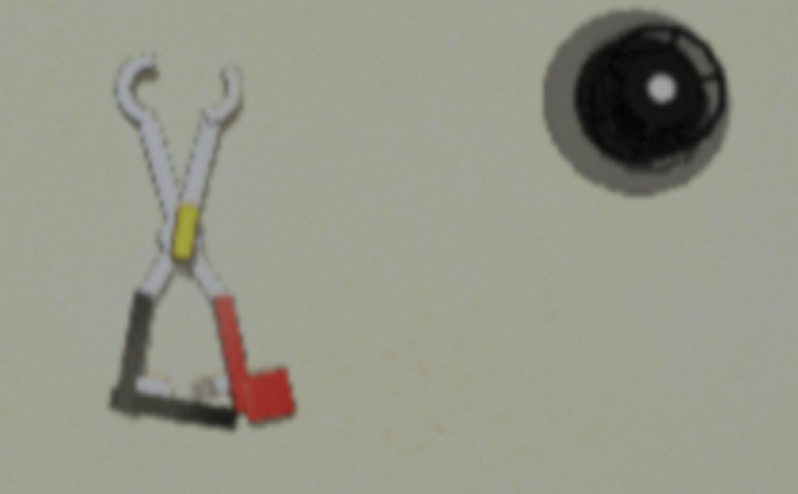

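The crop shows the tongs open, pointing up the image with a slight tilt to the right. The black handle runs (143,293)→(127,400), the yellow tab is at (186,232), and the reel ring is centred near (656,94).

```bash
python3 - <<'E'
from h import *
f=lambda x,y,z:px2w("top",290+(x+.5)/3.8-.5,210+(y+.5)/3.8-.5,z)
a=f(143,293,.028);b=f(128,395,.028);d=a-b;print("heading handle",np.arctan2(d[1],d[0]),a,b)
a=f(113,402,.003);b=f(236,421,.003);d=a-b;print("heading foot",np.arctan2(d[1],d[0])-np.pi/2)
a=f(190,208,.061);b=f(182,257,.061);d=a-b;print("heading tab",np.arctan2(d[1],d[0]))
print("tab",f(186,232,.061)); print("upper",f(658,93,.047),"lower",f(641,100,.007),"mat",f(636,103,.003),"plate",f(271,394,.028))
im=env.read_camera("top")
h=cv2.cvtColor(im,cv2.COLOR_RGB2HSV)
for n,z in [("tab",.061),]:
  m=cv2.inRange(h,(20,100,60),(35,255,255)); m[:220]=0;m[340:]=0; ys,xs=np.nonzero(m[:,300:400]); w=np.array([px2w("top",x+300,y,z)[:2] for x,y in zip(xs,ys)]); print(len(xs),w.mean(0)); e,v=np.linalg.eigh(np.cov(w.T)); print("hd",np.arctan2(v[1,1],v[0,1]))
for n in ("scene",):
  ims=env.read_camera(n); c=blob(ims,(20,120,60),(35,255,255),(260,220,320,290))[0]; print(cv2.boundingRect(c), w2px(n,[.527,.003,.061]),w2px(n,[.527,.003,.043]),w2px(n,[.527,.003,.024]))
s=env.sense(); print(yaw(s),rel(s,[.527,.003,.25]))
E
```

```text
heading handle -0.12077856492680915 [0.49568355 0.02259315 0.028     ] [0.44135155 0.02918738 0.028     ]
heading foot -0.12341558625504567
heading tab -0.13863730913801373
tab [0.52656549 0.00204427 0.061     ]
upper [ 0.60929412 -0.24903791  0.047     ] lower [ 0.61109559 -0.25085463  0.007     ] mat [ 0.60991517 -0.24915753  0.003     ] plate [ 0.44404865 -0.04690338  0.028     ]
72 [0.52664289 0.00272469]
hd 2.9988682535105218
(281, 241, 12, 22) (np.float64(286.16775897561587), np.float64(244.9527819283759)) (np.float64(286.24543531966987), np.float64(253.0217002197879)) (np.float64(286.3257692313348), np.float64(261.36668320203))
0.40879655492623523 [ 48.47715796 -44.30002854   0.32152434]
```

Request:
send_rows:
  xyz:
    - [48.5, -44.3, 5]
    - [48.5, -44.3, 5]
    - [48.5, -44.3, 5]
    - [48.5, -44.3, 5]
    - [48.5, -44.3, 5]
    - [48.5, -44.3, 5]
    - [48.5, -44.3, 5]
    - [48.5, -44.3, 5]
    - [48.5, -44.3, 5]
    - [48.5, -44.3, 5]
  angular:
    - [0, 0, 0.534]
    - [0, 0, 0.534]
    - [0, 0, 0.534]
    - [0, 0, 0.534]
    - [0, 0, 0.534]
    - [0, 0, 0.534]
    - [0, 0, 0.534]
    - [0, 0, 0.534]
    - [0, 0, 0.534]
    - [0, 0, 0.534]
  grip: [0, 0, 0, 0, 0, 0, 0, 0, 0, 0]

```text
t: 1.08
ee_pos: [0.4287, -0.2157, 0.2218]
orientation: [0.998, -0.063, 0.0, 0.0]
force: [-0.3, -0.3, 0.5]
grip_width: 0.501
finger_force: 0.0
```

```bash
python3 - <<'E'
from h import *
s=env.sense(); print(s["t"],s["ee_pos"],yaw(s),rel(s,[.527,.0025,.16]),s["grip_width"])
E
```

```text
1.0833 [ 0.42866366 -0.21571772  0.22177438] -0.12564959184699828 [  7.01691618 -22.8839564    6.17561934] 0.5011535467515968
```

Request:
send_rows:
  xyz:
    - [7, -22.9, 6.2]
    - [7, -22.9, 6.2]
    - [7, -22.9, 6.2]
    - [7, -22.9, 6.2]
    - [7, -22.9, 6.2]
    - [7, -22.9, 6.2]
    - [7, -22.9, 6.2]
    - [7, -22.9, 6.2]
  angular:
    - [0, 0, 0]
    - [0, 0, 0]
    - [0, 0, 0]
    - [0, 0, 0]
    - [0, 0, 0]
    - [0, 0, 0]
    - [0, 0, 0]
    - [0, 0, 0]
  grip: [0, 0, 0, 0, 0, 0, 0, 0]

```text
t: 1.75
ee_pos: [0.5262, 0.0026, 0.1588]
orientation: [0.998, -0.061, -0.001, 0.0]
force: [1.2, -0.9, 0.3]
grip_width: 0.506
finger_force: 0.0
```

```bash
python3 - <<'E'
from h import *
s=env.sense(); print(s["t"],s["ee_pos"],yaw(s),rel(s,[.527,.0025,.052]),s["grip_width"],s["q"])
im=env.read_camera("scene");cv2.imwrite("pics/s1.png",cv2.resize(im[150:330,200:400,::-1],None,fx=3.3,fy=3.3,interpolation=cv2.INTER_CUBIC))
E
```

```text
1.75 [0.52620123 0.00258363 0.15877772] -0.12133484672957688 [ 1.01139054e-01 -4.69274722e-03  1.06775936e+01] 0.5056372928664329 [-9.70001510e-02 -7.04610263e-02  2.01298942e+00 -2.83106543e-04
  1.20102271e+00  1.59523329e+00]
```

View pics/s1.png

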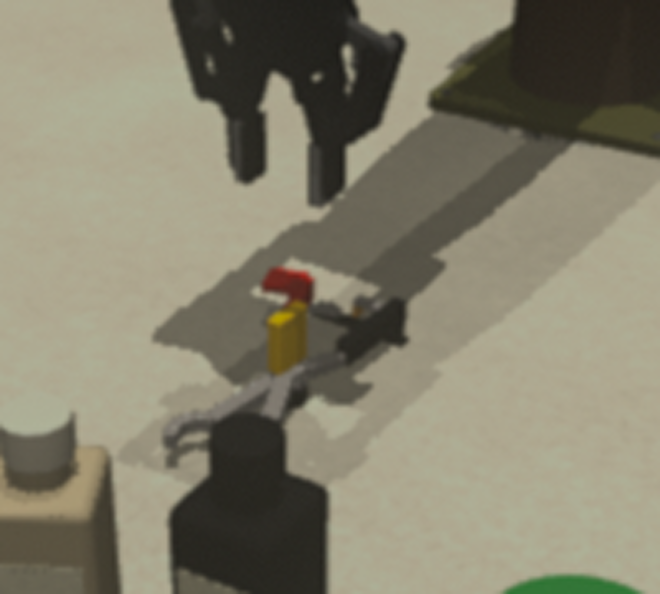

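The crop shows the fingers straddling the yellow tab (286,340), level with it. Descend and pinch.

Request:
send_rows:
  xyz:
    - [0.1, 0, 4]
    - [0.1, 0, 8]
    - [0.1, 0, 10.5]
    - [0.1, 0, 10.7]
    - [0.1, 0, 10.7]
    - [0.1, 0, 10.7]
    - [0.1, 0, 10.7]
    - [0.1, 0, 10.7]
    - [0.1, 0, 10.7]
    - [0.1, 0, 10.7]
  angular:
    - [0, 0, 0]
    - [0, 0, 0]
    - [0, 0, 0]
    - [0, 0, 0]
    - [0, 0, 0]
    - [0, 0, 0]
    - [0, 0, 0]
    - [0, 0, 0]
    - [0, 0, 0]
    - [0, 0, 0]
  grip: [0, 0, 0, 0, -1, -1, -1, -1, -1, -1]

```text
t: 2.63
ee_pos: [0.5295, 0.0001, 0.0555]
orientation: [0.998, -0.062, 0.003, 0.001]
force: [-0.7, -1.8, 7.2]
grip_width: 0.103
finger_force: 62.5
```

Request:
send_rows:
  xyz:
    - [0, 0, 0]
    - [0, 0, 0]
    - [0, 0, -1]
    - [0, 0, -3]
    - [0, 0, -5]
    - [0, 0, -5]
    - [0, 0, -5]
  angular:
    - [0, 0, 0]
    - [0, 0, 0]
    - [0, 0, 0]
    - [0, 0, 0]
    - [0, 0, 0]
    - [0, 0, 0]
    - [0, 0, 0]
  grip: [-1, -1, -1, -1, -1, -1, -1]

```text
t: 3.22
ee_pos: [0.5281, 0.0008, 0.1039]
orientation: [0.998, -0.063, 0.001, -0.0]
force: [-0.6, 0.6, -3.9]
grip_width: 0.099
finger_force: 61.1
```

```bash
python3 - <<'E'
from h import *
s=env.sense(); print(s["t"],s["ee_pos"],yaw(s),s["grip_width"],s["finger_force"],s["force"],s["wrist_torque"])
im=env.read_camera("top")
h=cv2.cvtColor(im,cv2.COLOR_RGB2HSV)
cv2.imwrite("pics/t2.png",cv2.resize(im[200:340,280:500,::-1],None,fx=3.6,fy=3.6,interpolation=cv2.INTER_CUBIC))
E
```

```text
3.2167 [0.52807849 0.00080729 0.1039313 ] -0.12510689617967555 0.0988769155217279 61.09981298446655 [-0.56985401  0.64859505 -3.89665263] [ 0.04553767 -0.08040516  0.01051167]
```

View pics/t2.png

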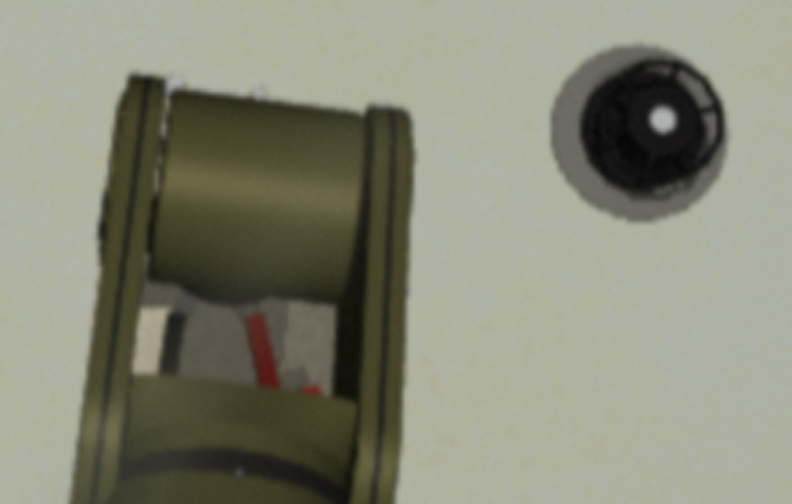

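The tongs are lifted level, the jaw tips just visible at (175,82) and (258,90) in the crop, and the reel is unmoved. Next I go to a pre-entry pose about 75 mm short of the reel.

Request:
send_rows:
  xyz:
    - [-4.5, 2, 0]
    - [-4.5, 6, 0]
    - [-4.5, 10, 0]
    - [-4.5, 14, 0]
    - [-4.5, 18, 0]
    - [-4.5, 21, 0]
    - [-4.5, 23.5, 0]
    - [-4.5, 24.7, 0]
    - [-4.5, 24.7, 0]
    - [-4.5, 24.7, 0]
  angular:
    - [0, 0, 0]
    - [0, 0, 0]
    - [0, 0, 0]
    - [0, 0, 0]
    - [0, 0, 0]
    - [0, 0, 0]
    - [0, 0, 0]
    - [0, 0, 0]
    - [0, 0, 0]
    - [0, 0, 0]
  grip: [-1, -1, -1, -1, -1, -1, -1, -1, -1, -1]

```text
t: 4.1
ee_pos: [0.451, -0.2381, 0.1012]
orientation: [0.998, -0.063, -0.001, -0.001]
force: [0.0, 0.9, -2.8]
grip_width: 0.105
finger_force: 61.0
```

Request:
send_rows:
  xyz:
    - [0, 0, 1]
    - [0, 0, 2.5]
    - [0, 0, 4]
    - [0, 0, 4]
    - [0, 0, 4]
  angular:
    - [0, 0, 0]
    - [0, 0, 0]
    - [0, 0, 0]
    - [0, 0, 0]
    - [0, 0, 0]
  grip: [-1, -1, -1, -1, -1]

```text
t: 4.52
ee_pos: [0.4509, -0.2368, 0.0609]
orientation: [0.998, -0.062, -0.002, -0.001]
force: [0.8, -0.6, -2.4]
grip_width: 0.106
finger_force: 60.9
```

```bash
python3 - <<'E'
from h import *
s=env.sense(); print(s["t"],s["ee_pos"],yaw(s),s["grip_width"],s["finger_force"],s["force"],s["wrist_torque"])
im=env.read_camera("top"); sc=env.read_camera("scene")
a=cv2.resize(im[190:310,390:510,::-1],(400,400),interpolation=cv2.INTER_CUBIC)
b=cv2.resize(sc[190:310,120:240,::-1],(400,400),interpolation=cv2.INTER_CUBIC)
cv2.imwrite("pics/t3.png",np.hstack([a,b]))
E
```

```text
4.5167 [ 0.45094671 -0.23676869  0.06094061] -0.1234781396743103 0.10584489213353022 60.90216279029846 [ 0.8467154  -0.58274571 -2.35894541] [0.01633109 0.00079539 0.03268128]
```

View pics/t3.png

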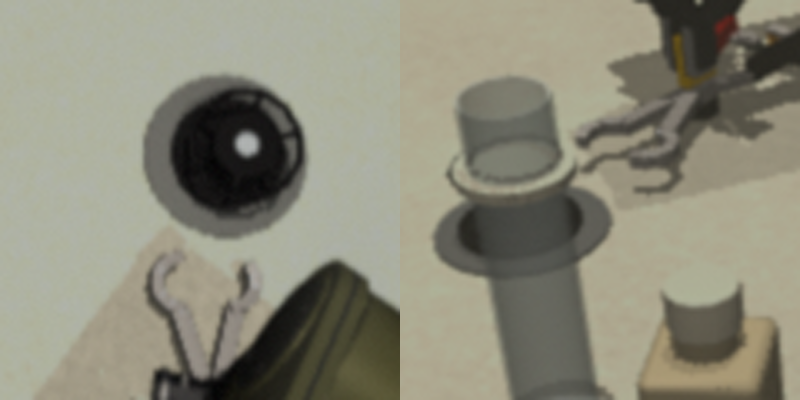

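The top crop shows open jaws at (165,280) and (245,285), just short of the reel; the core bore is at (246,146). The scene view shows the tongs level and clear of the graduate.

```bash
python3 - <<'E'
from h import *
s=env.sense(); h=yaw(s); P=s["ee_pos"][:2]; M=np.array([[np.cos(h),-np.sin(h)],[np.sin(h),np.cos(h)]])
def cp(t,z): 
    w=P+M@np.array(t)/1000; u,v=w2px("top",[*w,z]); return round((u-390+.5)*400/120-.5),round((v-190+.5)*400/120-.5)
for t in [(82,9),(82,-11.5),(82,-15),(93,0),(82,11.5),(82,15)]: print(t,cp(t,.03))
a,r=.36,np.hypot(82,13)
for y in (11.5,15): print("redjaw",cp((82*np.cos(a)-y*np.sin(a),82*np.sin(a)+y*np.cos(a)),.03))
g=lambda x,y,z:px2w("top",390+(x+.5)*.3-.5,190+(y+.5)*.3-.5,z)
print("bore@top",g(246,146,.047),"bore@bottom", g(246,146,.003),"ring",g(240,147,.047),"mat",g(225,157,.003))
E
```

```text
(82, 9) (221, 272)
(82, -11.5) (254, 277)
(82, -15) (260, 278)
(93, 0) (238, 256)
(82, 11.5) (217, 271)
(82, 15) (211, 270)
redjaw (170, 279)
redjaw (164, 280)
bore@top [ 0.61067819 -0.25038989  0.047     ] bore@bottom [ 0.61733143 -0.26284012  0.003     ] ring [ 0.60995317 -0.24672472  0.047     ] mat [ 0.60989662 -0.24947452  0.003     ]
```

Request:
send_rows:
  xyz:
    - [0, 0.25, 0]
    - [1, 0.25, 0]
    - [2, 0.25, 0]
    - [3, 0.25, 0]
    - [4, 0.25, 0]
    - [5, 0.25, 0]
    - [6, 0.25, 0]
    - [7, 0.25, 0]
    - [7.8, 0.25, 0]
    - [7.8, 0.25, 0]
  angular:
    - [0, 0, 0]
    - [0, 0, 0]
    - [0, 0, 0]
    - [0, 0, 0]
    - [0, 0, 0]
    - [0, 0, 0]
    - [0, 0, 0]
    - [0, 0, 0]
    - [0, 0, 0]
    - [0, 0, 0]
  grip: [-1, -1, -1, -1, -1, -1, -1, -1, -1, -1]

```text
t: 5.45
ee_pos: [0.5308, -0.2513, 0.063]
orientation: [0.998, -0.062, 0.001, 0.0]
force: [-0.2, 0.2, -2.4]
grip_width: 0.107
finger_force: 61.0
```

Request:
send_rows:
  xyz:
    - [0, 0, 0.3]
    - [0, 0, 0.5]
    - [0, 0, 0.6]
    - [0, 0, 0.6]
  angular:
    - [0, 0, 0]
    - [0, 0, 0]
    - [0, 0, 0]
    - [0, 0, 0]
  grip: [-1, -1, -1, -1]

```text
t: 5.78
ee_pos: [0.5281, -0.2506, 0.056]
orientation: [0.998, -0.063, -0.001, -0.0]
force: [0.6, -0.6, -2.3]
grip_width: 0.102
finger_force: 61.0
```

```bash
python3 - <<'E'
from h import *
s=env.sense(); print(s["t"],s["ee_pos"],yaw(s),s["grip_width"],s["finger_force"],s["force"],s["wrist_torque"])
im=env.read_camera("top"); sc=env.read_camera("scene")
a=cv2.resize(im[190:310,390:510,::-1],(400,400),interpolation=cv2.INTER_CUBIC)
b=cv2.resize(sc[190:310,120:240,::-1],(400,400),interpolation=cv2.INTER_CUBIC)
cv2.imwrite("pics/t4.png",np.hstack([a,b]))
E
```

```text
5.7833 [ 0.52811388 -0.25064151  0.05598878] -0.12542891627943897 0.10199627525852642 61.01967930793762 [ 0.55547195 -0.56196314 -2.30429152] [ 0.03869418 -0.04850354  0.00177293]
```

View pics/t4.png

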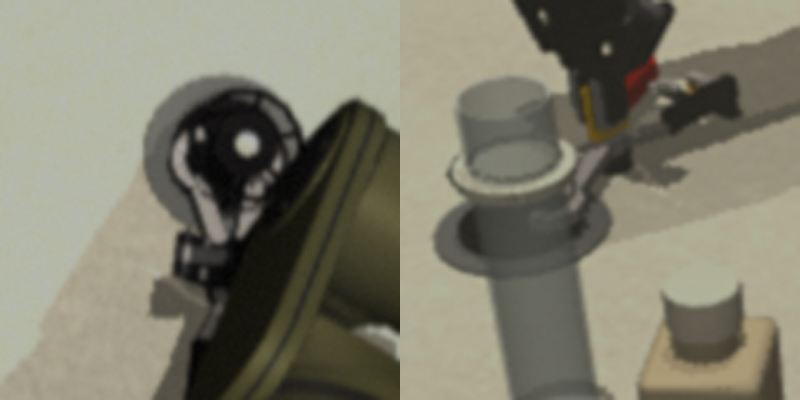

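The jaws sit inside the flange gap either side of the core (bore still at (246,146)) and the reel has not moved. Lower to the bench.

Request:
send_rows:
  xyz:
    - [0, -0.1, 0.1]
    - [0, -0.1, 0.2]
    - [0, -0.1, 0.3]
    - [0, -0.1, 0.3]
    - [0, -0.1, 0.3]
  angular:
    - [0, 0, 0]
    - [0, 0, 0]
    - [0, 0, 0]
    - [0, 0, 0]
    - [0, 0, 0]
  grip: [-1, -1, -1, -1, -1]

```text
t: 6.3
ee_pos: [0.5293, -0.2501, 0.0555]
orientation: [0.998, -0.063, -0.0, -0.0]
force: [-3.7, 2.5, 7.2]
grip_width: 0.107
finger_force: 62.6
```

Request:
send_rows:
  xyz:
    - [0, 0, 0]
    - [0, 0, 0]
    - [0, 0, 0]
    - [0, 0, -2]
    - [0, 0, -5]
    - [-2, 0.3, -5.5]
    - [-5, 1, -5.5]
    - [-5.8, 1.05, -5.5]
    - [-5.8, 1.05, -5.5]
    - [-5.8, 1.05, -5.5]
  angular:
    - [0, 0, 0]
    - [0, 0, 0]
    - [0, 0, 0]
    - [0, 0, 0]
    - [0, 0, 0]
    - [0, 0, 0]
    - [0, 0, 0]
    - [0, 0, 0]
    - [0, 0, 0]
    - [0, 0, 0]
  grip: [0, 0, 0, 0, 0, 0.5, 1, 1, 1, 1]

```text
t: 7.13
ee_pos: [0.4703, -0.2532, 0.1086]
orientation: [0.998, -0.063, 0.0, -0.0]
force: [0.3, -0.6, 0.3]
grip_width: 1.001
finger_force: 0.0
```

```bash
python3 - <<'E'
from h import *
s=env.sense(); print(s["t"],s["ee_pos"],yaw(s),s["grip_width"],s["force"])
im=env.read_camera("top"); sc=env.read_camera("scene")
h=yaw(s);M=np.array([[np.cos(h),-np.sin(h)],[np.sin(h),np.cos(h)]])
P=np.array([.528,-.2503])
for t,z in [((0,0),.061),((-58,15),.028),((-92,15),.028),((82,9),.019)]: print(t,w2px("scene",[*(P+M@np.array(t)/1000),z]))
c=blob(sc,(20,120,60),(35,255,255),(100,180,260,290))[0]; print(cv2.boundingRect(c))
a=cv2.resize(im[180:340,350:510,::-1],(400,400),interpolation=cv2.INTER_CUBIC)
b=cv2.resize(sc[170:290,140:260,::-1],(400,400),interpolation=cv2.INTER_CUBIC)
cv2.imwrite("pics/t5.png",np.hstack([a,b]))
E
```

```text
7.1333 [ 0.47029068 -0.2531778   0.10861725] -0.12597686930570934 1.0011477504677182 [ 0.28774967 -0.62640504  0.28423901]
(0, 0) (np.float64(178.53998083450452), np.float64(215.63679892257045))
(-58, 15) (np.float64(205.0478506784657), np.float64(220.87687022695727))
(-92, 15) (np.float64(215.78610921547636), np.float64(214.97689061677568))
(82, 9) (np.float64(153.84543273273854), np.float64(251.17998405267025))
(175, 212, 14, 21)
```

View pics/t5.png

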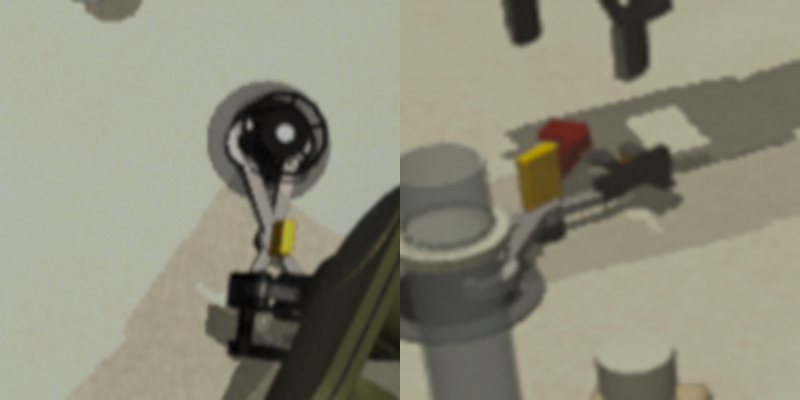

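The tongs stand on the bench with the jaws round the core; the tab is at (285,237) in the top crop and the open fingers are above the handles. I'll take the exact tab position from the colour mask.

```bash
python3 - <<'E'
from h import *
im=env.read_camera("top");h=cv2.cvtColor(im,cv2.COLOR_RGB2HSV)
m=cv2.inRange(h,(20,100,60),(35,255,255)); m[:240]=0;m[320:]=0;m[:,:430]=0;m[:,500:]=0
ys,xs=np.nonzero(m); w=np.array([px2w("top",x,y,.061)[:2] for x,y in zip(xs,ys)]); print(len(xs),w.mean(0)); e,v=np.linalg.eigh(np.cov(w.T)); print("hd",np.arctan2(v[1,1],v[0,1]))
print(np.c_[w.min(0),w.max(0)])
sc=env.read_camera("scene"); h=cv2.cvtColor(sc,cv2.COLOR_RGB2HSV)
m=cv2.inRange(h,(20,100,60),(35,255,255)); m[:,:120]=0;m[:,260:]=0;m[:170]=0;m[300:]=0;ys,xs=np.nonzero(m)
print("scene",xs.mean(),ys.mean(),"pred",w2px("scene",[.528,-.2503,.043]))
print("plane",px2w("scene",xs.mean(),ys.mean(),.043))
E
```

```text
176 [ 0.50350208 -0.26523304]
hd -2.4073240681297343
[[ 0.44048772  0.53937954]
 [-0.31599988 -0.23500276]]
scene 181.32407407407408 222.02777777777777 pred (np.float64(179.58913493134065), np.float64(223.28101325419513))
plane [ 0.5219263  -0.25062724  0.043     ]
```

```bash
python3 - <<'E'
from h import *
im=env.read_camera("top");h=cv2.cvtColor(im,cv2.COLOR_RGB2HSV)
m=cv2.inRange(h,(20,130,90),(35,255,255)); m[:262]=0;m[285:]=0;m[:,:455]=0;m[:,470:]=0
ys,xs=np.nonzero(m); w=np.array([px2w("top",x,y,.061)[:2] for x,y in zip(xs,ys)]); print(len(xs),xs.mean(),ys.mean(),w.mean(0),np.c_[w.min(0),w.max(0)])
for t in [(463.5,234.5)]: print("reel",px2w("top",*t,.047))
E
```

```text
71 464.3380281690141 274.4366197183099 [ 0.52642785 -0.24767372] [[ 0.51327013  0.5393211 ]
 [-0.25304517 -0.24294483]]
reel [ 0.60852808 -0.25047791  0.047     ]
```

Request:
send_rows:
  xyz:
    - [-0.3, 0, 3]
    - [-0.3, 0, 6]
    - [-0.3, 0, 7.5]
    - [-0.3, 0, 8.3]
    - [-0.3, 0, 8.3]
    - [-0.3, 0, 8.3]
  angular:
    - [0, 0, 0]
    - [0, 0, 0]
    - [0, 0, 0]
    - [0, 0, 0]
    - [0, 0, 0]
    - [0, 0, 0]
  grip: [1, 1, 1, 1, 1, 1]

```text
t: 7.88
ee_pos: [0.4691, -0.2536, 0.0267]
orientation: [0.998, -0.062, 0.001, 0.001]
force: [1.3, -0.1, 0.7]
grip_width: 1.0
finger_force: 0.5
```

Request:
send_rows:
  xyz:
    - [0, 0, 0]
    - [0, 0, 0]
    - [0, 0, 0]
    - [0, 0, 0]
  angular:
    - [0, 0, 0]
    - [0, 0, 0]
    - [0, 0, 0]
    - [0, 0, 0]
  grip: [0.6, 0.52, 0.5, 0.48]

```text
t: 8.22
ee_pos: [0.4674, -0.2521, 0.0261]
orientation: [0.998, -0.063, -0.0, -0.001]
force: [0.5, 2.8, 4.9]
grip_width: 0.742
finger_force: 5.8
```

```bash
python3 - <<'E'
from h import *
s=env.sense(); print(s["t"],s["ee_pos"],yaw(s),s["grip_width"],s["force"],s["finger_force"])
E
```

```text
8.2167 [ 0.46743363 -0.25209839  0.02611245] -0.12595451836252736 0.7420817178288254 [0.45415087 2.84757208 4.87826283] 5.8369258875609376
```

Request:
send_rows:
  xyz:
    - [0, -0.1, 0]
    - [0, -0.25, 0]
    - [0, -0.4, 0]
    - [0, -0.55, 0]
    - [0, -0.7, 0]
    - [0, -0.85, 0]
    - [0, -1.0, 0]
    - [0, -1.1, 0]
    - [0, -1.1, 0]
    - [0, -1.1, 0]
  angular:
    - [0, 0, 0]
    - [0, 0, 0]
    - [0, 0, 0]
    - [0, 0, 0]
    - [0, 0, 0]
    - [0, 0, 0]
    - [0, 0, 0]
    - [0, 0, 0]
    - [0, 0, 0]
    - [0, 0, 0]
  grip: [0.44, 0.37, 0.3, 0.22, 0.14, 0.07, 0, -0.08, -0.2, -0.3]

```text
t: 9.05
ee_pos: [0.469, -0.2424, 0.028]
orientation: [0.998, -0.063, -0.0, 0.0]
force: [-7.0, 3.0, 15.1]
grip_width: 0.437
finger_force: 59.9
```

Request:
send_rows:
  xyz:
    - [0, 0, 0]
    - [0, 0, 0]
    - [0, 0, 0]
    - [0, 0, 0]
    - [0, 0, 0]
    - [0, 0.3, 0]
    - [0, 0.5, 0]
    - [0, 0.5, 0]
    - [0, 0.5, -4]
    - [0, 0.5, -8]
  angular:
    - [0, 0, 0]
    - [0, 0, 0]
    - [0, 0, 0]
    - [0, 0, 0]
    - [0, 0, 0]
    - [0, 0, 0]
    - [0, 0, 0]
    - [0, 0, 0]
    - [0, 0, 0]
    - [0, 0, 0]
  grip: [-0.4, -0.4, 0, 0.1, 0.25, 0.4, 0.7, 0.7, 0.7, 0.7]

```text
t: 9.88
ee_pos: [0.4655, -0.2453, 0.103]
orientation: [0.998, -0.063, -0.004, -0.002]
force: [0.9, -0.1, 1.0]
grip_width: 0.849
finger_force: 0.0
```

```bash
python3 - <<'E'
from h import *
s=env.sense(); print(s["t"],s["ee_pos"],yaw(s),s["grip_width"],s["force"])
im=env.read_camera("top"); sc=env.read_camera("scene")
h=cv2.cvtColor(im,cv2.COLOR_RGB2HSV)
m=cv2.inRange(h,(20,130,90),(35,255,255)); m[:262]=0;m[285:]=0;m[:,:455]=0;m[:,470:]=0
ys,xs=np.nonzero(m); w=np.array([px2w("top",x,y,.061)[:2] for x,y in zip(xs,ys)]); print(len(xs),xs.mean(),ys.mean(),w.mean(0),np.c_[w.min(0),w.max(0)])
a=cv2.resize(im[180:340,350:510,::-1],(400,400),interpolation=cv2.INTER_CUBIC)
b=cv2.resize(sc[170:290,140:260,::-1],(400,400),interpolation=cv2.INTER_CUBIC)
cv2.imwrite("pics/t6.png",np.hstack([a,b]))
E
```

```text
9.8833 [ 0.46554165 -0.24534781  0.10298528] -0.12549694449590698 0.8487172628271327 [ 0.87033647 -0.09061367  0.97904728]
72 464.25 275.3611111111111 [ 0.52458683 -0.24748672] [[ 0.5112907   0.53732937]
 [-0.25303088 -0.24097064]]
```

View pics/t6.png

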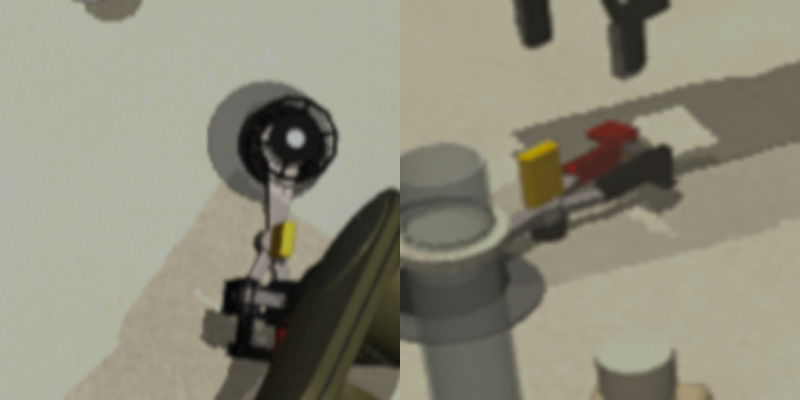

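The tongs are locked: jaws shut round the core (ring centre at (290,140) in the top crop) and the handles together in the scene view. Now I pinch the tab again.

Request:
send_rows:
  xyz:
    - [1.5, -0.2, 0]
    - [4.5, -0.3, 0]
    - [5.9, -0.35, 0]
    - [5.9, -0.35, 0]
    - [5.9, -0.35, 2]
    - [5.9, -0.35, 4]
    - [5.9, -0.35, 4.7]
    - [5.9, -0.35, 4.7]
    - [5.9, -0.35, 4.7]
  angular:
    - [0, 0, 0]
    - [0, 0, 0]
    - [0, 0, 0]
    - [0, 0, 0]
    - [0, 0, 0]
    - [0, 0, 0]
    - [0, 0, 0]
    - [0, 0, 0]
    - [0, 0, 0]
  grip: [0.5, 0, 0, 0, 0, 0, 0, 0, 0]

```text
t: 10.73
ee_pos: [0.5263, -0.2505, 0.0583]
orientation: [0.998, -0.063, -0.001, -0.0]
force: [0.1, 0.6, 1.0]
grip_width: 0.495
finger_force: 0.0
```

Request:
send_rows:
  xyz:
    - [0, 0, 0]
    - [0, 0, 0]
    - [0, 0, 0]
    - [0, 0, 0]
    - [0, 0, 0]
    - [0, 0, 0]
  angular:
    - [0, 0, 0]
    - [0, 0, 0]
    - [0, 0, 0]
    - [0, 0, 0]
    - [0, 0, 0]
    - [0, 0, 0]
  grip: [-0.4, -0.6, -0.8, -1, -1, -1]

```text
t: 11.23
ee_pos: [0.5278, -0.2512, 0.0602]
orientation: [0.998, -0.063, 0.001, 0.001]
force: [-0.6, 1.0, 6.2]
grip_width: 0.105
finger_force: 59.9
```

Request:
send_rows:
  xyz:
    - [0, 0, -0.5]
    - [0, 0, -1.2]
    - [0, 0, -2]
    - [0, 0, -2.6]
    - [0, 0, -3.4]
    - [0, 0, -4.4]
    - [0, 0, -5.5]
    - [0, 0, -5.5]
    - [0, 0, -5.5]
  angular:
    - [0, 0, 0]
    - [0, 0, 0]
    - [0, 0, 0]
    - [0, 0, 0]
    - [0, 0, 0]
    - [0, 0, 0]
    - [0, 0, 0]
    - [0, 0, 0]
    - [0, 0, 0]
  grip: [-1, -1, -1, -1, -1, -1, -1, -1, -1]

```text
t: 11.98
ee_pos: [0.5277, -0.2511, 0.1152]
orientation: [0.998, -0.063, 0.001, 0.001]
force: [-0.1, -0.2, -4.3]
grip_width: 0.1
finger_force: 58.7
```

```bash
python3 - <<'E'
from h import *
s=env.sense(); print(s["t"],s["ee_pos"],yaw(s),s["grip_width"],s["force"],s["wrist_torque"],s["q"])
im=env.read_camera("top"); cv2.imwrite("pics/t7.png",im[:,:,::-1])
c=blob(im,(0,0,0),(180,255,60),(440,190,500,262))[0]; print(cv2.boundingRect(c))
b=im[205:262,440:500].min(2); 
y,x=np.unravel_index(b.argmax(),b.shape)
g=blob(im,(45,100,40),(80,255,255))[0]; M=cv2.moments(g); print("green",px2w("top",M["m10"]/M["m00"],M["m01"]/M["m00"],.003))
E
```

```text
11.9833 [ 0.52769749 -0.25113959  0.11519543] -0.12522281814893085 0.09950528881560354 [-0.08746751 -0.17537197 -4.26994063] [0.0021714  0.07735507 0.00191354] [-5.36037050e-01  1.04990716e-01  1.91497747e+00 -9.37254053e-06
  1.11900849e+00  1.15998744e+00]
(447, 216, 53, 46)
green [0.6510537  0.23205863 0.003     ]
```

Request:
send_rows:
  xyz:
    - [-1, 0, -0.5]
    - [-3, -1, -1]
    - [-5, -2.5, -1]
    - [-6.5, -4.5, -1]
    - [-6.5, -7, -1]
    - [-6.5, -9.5, -1]
    - [-6.5, -12, -1]
    - [-6.5, -14.5, -1]
    - [-6.5, -17, -1]
    - [-6.5, -19.5, -1]
  angular:
    - [0, 0, 0]
    - [0, 0, 0]
    - [0, 0, 0]
    - [0, 0, 0]
    - [0, 0, 0]
    - [0, 0, 0]
    - [0, 0, 0]
    - [0, 0, 0]
    - [0, 0, 0]
    - [0, 0, 0]
  grip: [-1, -1, -1, -1, -1, -1, -1, -1, -1, -1]

```text
t: 12.87
ee_pos: [0.4862, -0.0478, 0.123]
orientation: [0.998, -0.063, -0.001, -0.0]
force: [0.4, 0.6, -4.1]
grip_width: 0.101
finger_force: 58.8
```

Request:
send_rows:
  xyz:
    - [0, -2.5, 0]
    - [0, -5.5, 0]
    - [0, -8.5, 0]
    - [0, -11.5, 0]
    - [0, -14.5, 0]
    - [0, -17.5, 0]
    - [0, -20.5, 0]
    - [0, -23.5, 0]
    - [0, -26, 0]
    - [0, -28, 0]
  angular:
    - [0, 0, 0]
    - [0, 0, 0]
    - [0, 0, 0]
    - [0, 0, 0]
    - [0, 0, 0]
    - [0, 0, 0]
    - [0, 0, 0]
    - [0, 0, 0]
    - [0, 0, 0]
    - [0, 0, 0]
  grip: [-1, -1, -1, -1, -1, -1, -1, -1, -1, -1]

```text
t: 13.7
ee_pos: [0.5212, 0.2306, 0.1228]
orientation: [0.998, -0.062, -0.001, 0.0]
force: [0.4, -0.5, -3.7]
grip_width: 0.101
finger_force: 58.8
```

Request:
send_rows:
  xyz:
    - [0.5, -0.8, 0]
    - [2, -1.4, 0]
    - [3.5, -1.7, 0]
    - [4.5, -1.8, 0]
    - [4.8, -1.8, 0]
    - [4.8, -1.8, 0]
    - [4.8, -1.8, 0]
    - [4.8, -1.8, 0]
  angular:
    - [0, 0, 0]
    - [0, 0, 0]
    - [0, 0, 0]
    - [0, 0, 0]
    - [0, 0, 0]
    - [0, 0, 0]
    - [0, 0, 0]
    - [0, 0, 0]
  grip: [-1, -1, -1, -1, -1, -1, -1, -1]

```text
t: 14.37
ee_pos: [0.5709, 0.2401, 0.1233]
orientation: [0.998, -0.063, -0.001, 0.0]
force: [-0.1, -1.0, -4.9]
grip_width: 0.105
finger_force: 58.9
```

```bash
python3 - <<'E'
from h import *
s=env.sense(); print(s["t"],s["ee_pos"],yaw(s),s["grip_width"],s["force"],rel(s,[.573,.240,.1152]))
im=env.read_camera("top"); cv2.imwrite("pics/t8.png",im[:,:,::-1])
h=cv2.cvtColor(im,cv2.COLOR_RGB2HSV)
sub=h[170:240,190:290,2]
for r in sub[::3]: print("".join("#" if v<45 else ("+" if v<80 else ".") for v in r[::2]))
g=blob(im,(45,100,40),(80,255,255)); print([(cv2.contourArea(c),cv2.boundingRect(c)) for c in g[:3]])
E
```

```text
14.3667 [0.57094874 0.24006842 0.1233054 ] -0.12566935920552894 0.10545716555261934 [-0.12153964 -1.00705688 -4.93810247] [ 0.20533437 -0.01929841  0.81028636]
.............................................#####
.............................................#####
.............................................+#++#
........+++#..................................#+++
......++#++#+.................................+###
...++#++++++++....................................
++++++++++++###+...+#+............................
+++++++++++++##..+++#+#+..........................
++++++#+++++++###########.........................
++...+#++++.++###########+........................
......+++++++####..#######+.......................
.......++++++++##..+#######+......................
.......+++++++####.#########+.....................
.......+++++++##############++....................
........+++++++#############++....................
........+++++++############++++...................
..+.+++++++++++###########+++++...................
+++++++++++++++##########++++.....................
+++++++++++.++++######+++++++.....................
++++++++++++++++####++++++++......................
++++++++++++++++#####++++++.......................
++++++#####++++++#########........................
+##########++++++##########.......................
###########++++++#########+.......................
[(423.5, (230, 188, 24, 46)), (21.5, (219, 188, 11, 5))]
```

```bash
python3 - <<'E'
from h import *
im=cv2.imread("pics/t8.png")
b=im.min(2)[192:212,216:236]; print(b)
for u,v in [(227.5,202)]: print(px2w("top",u,v,.091))
E
```

```text
[[ 24  13   9  15  28  42  43  40  39  37  32  30  25  18  22  29  35  33
   28  28]
 [ 26  20  11   7  19  33  38  39  38  35  29  25  28  20  18  18  23  29
   29  32]
 [ 31  23  10  10  11  26  39  40  38  38  34  29  32  27  22  16  15  19
   21  28]
 [ 34  26  14   7   8  19  34  39  38  40  37  38  38  35  33  27  23  22
   17  17]
 [ 37  29  18  14   9  17  31  38  40  40  38  39  39  39  38  36  32  31
   17  14]
 [ 32  29  19  13  10  11  24  37  39  39  40  40  40  39  38  37  35  31
   16  16]
 [ 27  32  22   7   5   7  18  36  45  42  39  36  36  36  36  35  36  28
   18  19]
 [ 25  31  22  11   9   8  16  45  69  67  48  38  39  35  34  36  35  25
   17  20]
 [ 22  27  22  16   7   6  18  65 117 116  82  48  40  35  36  35  35  28
   21  27]
 [ 23  22  28  21  10   5  16  73 146 158 128  78  45  36  35  37  35  33
   26  26]
 [ 24  29  41  26  12   7  10  62 138 169 159 111  56  37  35  36  36  34
   25  25]
 [ 30  32  47  28  11   8   9  39 106 164 168 125  64  37  36  38  37  35
   25  13]
 [ 32  28  38  25  13   9   9  23  84 155 160 114  57  38  35  38  37  33
   19  13]
 [ 37  20  23  21  13   9   9  14  64 129 133  84  46  37  36  37  35  35
   21   9]
 [ 37  20  16  21  19  12   8   9  37  79  80  53  38  37  37  38  36  31
   23  11]
 [ 40  25  15  18  20  12   6   7  17  33  41  41  36  36  37  36  33  28
   18  12]
 [ 42  30  18  16  20  15   8   8   7  14  32  37  37  35  35  35  30  25
   15  12]
 [ 42  33  21  17  22  18  13   6   7  12  26  36  36  37  34  31  24  21
   11   6]
 [ 44  36  20  13  18  15  13   8   5   9  23  31  35  36  31  24  20  14
   10   8]
 [ 44  37  24  13  18  23  18  12   3   8  16  32  33  32  26  16  13  11
    5   8]]
[0.65227271 0.2237051  0.091     ]
```

The numbers put the reel's bore at (225,202), world (.652,.228), within 4 mm of the mat centre. Lower with a 3 mm correction.

Request:
send_rows:
  xyz:
    - [0, -0.3, 0.5]
    - [0, -0.3, 1.5]
    - [0, -0.3, 2.5]
    - [0, -0.3, 3.3]
    - [0, -0.3, 4]
    - [0, -0.3, 4.4]
    - [0, -0.3, 4.8]
    - [0, -0.3, 5.2]
    - [0, -0.3, 5.6]
    - [0, -0.3, 5.9]
  angular:
    - [0, 0, 0]
    - [0, 0, 0]
    - [0, 0, 0]
    - [0, 0, 0]
    - [0, 0, 0]
    - [0, 0, 0]
    - [0, 0, 0]
    - [0, 0, 0]
    - [0, 0, 0]
    - [0, 0, 0]
  grip: [-1, -1, -1, -1, -1, -1, -1, -1, -1, -1]

```text
t: 15.25
ee_pos: [0.5723, 0.2436, 0.0647]
orientation: [0.998, -0.063, 0.0, -0.0]
force: [-0.5, -0.3, -2.3]
grip_width: 0.105
finger_force: 59.1
```

Request:
send_rows:
  xyz:
    - [0, 0, 0.1]
    - [0, 0, 0.3]
    - [0, 0, 0.4]
    - [0, 0, 0.5]
    - [0, 0, 0.5]
    - [0, 0, 0.5]
  angular:
    - [0, 0, 0]
    - [0, 0, 0]
    - [0, 0, 0]
    - [0, 0, 0]
    - [0, 0, 0]
    - [0, 0, 0]
  grip: [-1, -1, -1, -1, -1, -1]

```text
t: 15.75
ee_pos: [0.5723, 0.2436, 0.0603]
orientation: [0.998, -0.063, 0.0, -0.0]
force: [-1.6, -0.9, 0.4]
grip_width: 0.103
finger_force: 59.4
```

Request:
send_rows:
  xyz:
    - [0, 0, 0.1]
    - [0, 0, 0.1]
    - [0, 0, 0.1]
    - [0, 0, 0.1]
    - [0, 0, -3]
    - [0, 0, -6]
    - [-3, 3, -8]
    - [-6, 6, -8]
    - [-9, 10, -8]
    - [-12, 14, -8]
  angular:
    - [0, 0, 0]
    - [0, 0, 0]
    - [0, 0, 0]
    - [0, 0, 0]
    - [0, 0, 0]
    - [0, 0, 0]
    - [0, 0, 0]
    - [0, 0, 0]
    - [0, 0, 0]
    - [0, 0, 0]
  grip: [-1, 0, 0, 0, 0, 0, 0, 0, 0, 0]

```text
t: 16.58
ee_pos: [0.4501, 0.1349, 0.1402]
orientation: [0.998, -0.062, 0.001, -0.0]
force: [0.8, -0.6, 0.6]
grip_width: 0.502
finger_force: 0.0
```

Request:
send_rows:
  xyz:
    - [0, 4, 0]
    - [0, 8, 0]
    - [0, 12, 0]
    - [0, 14, 0]
    - [0, 14, 0]
  angular:
    - [0, 0, 0]
    - [0, 0, 0]
    - [0, 0, 0]
    - [0, 0, 0]
    - [0, 0, 0]
  grip: [-1, -1, -1, -1, -1]

```text
t: 17.0
ee_pos: [0.4332, -0.0065, 0.14]
orientation: [0.998, -0.065, 0.001, 0.001]
force: [-0.2, 0.5, 1.4]
grip_width: 0.0
finger_force: 0.0
```

```bash
python3 - <<'E'
from h import *
s=env.sense(); print(s["t"],s["ee_pos"],yaw(s),s["grip_width"],s["force"],rel(s,[.573,.240,.1152]))
im=env.read_camera("top"); sc=env.read_camera("scene"); cv2.imwrite("pics/t9.png",im[:,:,::-1]);cv2.imwrite("pics/s9.png",sc[:,:,::-1])
h=cv2.cvtColor(im,cv2.COLOR_RGB2HSV)
for n,lo,hi,z in [("tab",(20,130,90),(35,255,255),.061),("red",(0,150,80),(8,255,255),.028),("green",(45,100,40),(80,255,255),.003)]:
    m=cv2.inRange(h,lo,hi); m[:150]=0;m[340:]=0;m[:,:180]=0;m[:,300:]=0
    ys,xs=np.nonzero(m)
    if len(xs): w=np.array([px2w("top",x,y,z)[:2] for x,y in zip(xs,ys)]); print(n,len(xs),xs.mean(),ys.mean(),w.mean(0),np.c_[w.min(0),w.max(0)].tolist())
    if n=="red": rm=m
y,x=np.nonzero(rm); 
if len(x):
    for r in rm[y.min():y.max()+1,x.min():x.max()+1]: print("".join(".#"[v>0] for v in r))
    print(x.min(),y.min())
a=cv2.resize(im[180:320,180:320,::-1],(400,400),interpolation=cv2.INTER_CUBIC)
b=cv2.resize(sc[200:390,280:470,::-1],(400,400),interpolation=cv2.INTER_CUBIC)
cv2.imwrite("pics/t10.png",np.hstack([a,b]))
E
```

```text
17.0 [ 0.43321857 -0.00648525  0.14002187] -0.12993447750846546 4.9354390085884095e-05 [-0.17865617  0.47793453  1.35932957] [ 10.66290139 -26.25447111   2.47079259]
tab 61 217.44262295081967 245.59016393442624 [0.56946908 0.24410252] [[0.5565731917492968, 0.5808133340404984], [0.2375071790652784, 0.24890758292340331]]
red 259 224.3088803088803 287.11583011583014 [0.48889643 0.23155497] [[0.4632049859744652, 0.5298385506882178], [0.21346876299094156, 0.24564180832240007]]
green 802 232.16209476309226 209.02369077306733 [0.65493658 0.22705158] [[0.6013570759370456, 0.7004337144533204], [0.18241343779509955, 0.28224021653653975]]Traceback (most recent call last):
  File "<stdin>", line 12, in <module>
  File "<stdin>", line 12, in <genexpr>
TypeError: string indices must be integers, not 'numpy.bool'
```

```bash
python3 - <<'E'
from h import *
im=cv2.imread("pics/t9.png")[:,:,::-1].copy(); h=cv2.cvtColor(im,cv2.COLOR_RGB2HSV)
rm=cv2.inRange(h,(0,150,80),(8,255,255)); rm[:150]=0;rm[340:]=0;rm[:,:180]=0;rm[:,300:]=0
y,x=np.nonzero(rm)
for r in rm[y.min():y.max()+1,x.min():x.max()+1]: print("".join("#" if v else "." for v in r))
print(x.min(),y.min(),w2px("top",[.4747,.2277,.028]),w2px("top",[.5695,.244,.028]))
b=im.min(2)[200:225,215:245]; v,u=np.nonzero(b>110); 
print("bore",u.mean()+215,v.mean()+200,len(u),px2w("top",u.mean()+215,v.mean()+200,.047))
d=(h[:,:,2]<50).astype(np.uint8)*255; d[:160]=0; d[250:]=0; d[:,:190]=0;d[:,270:]=0
c=max(cv2.findContours(d,cv2.RETR_EXTERNAL,cv2.CHAIN_APPROX_NONE)[0],key=cv2.contourArea); print(cv2.minEnclosingCircle(c),cv2.boundingRect(c))
E
```

```text
......####.......
......####.......
.....#####.......
.....#####.......
.....#####.......
.....#####.......
.....#####.......
.....####........
....#####........
....#####........
....#####........
....#####........
....#####........
....####.........
...#####.........
...#####.........
...#####.........
...#####.........
...#####.........
..######.........
..######.........
..#######........
..##########.....
.###############.
.###############.
.################
.###############.
################.
.###############.
...#############.
...#############.
....############.
.......########..
.............#...
217 267 (np.float64(225.8624221841876), np.float64(294.1714905530489)) (np.float64(220.18319043516397), np.float64(247.49229499777596))
bore 225.59615384615384 211.17307692307693 52 [0.64189571 0.23359914 0.047     ]
((226.39654541015625, 210.1896514892578), 18.989761352539062) (209, 193, 37, 37)
```

The tongs are locked on the bench and the reel centre is at (.642,.2335), about 9 mm short of the mat centre (.651,.232). I'll regrip, lift, shift 8 mm forward and set it down again.

Request:
send_rows:
  xyz:
    - [2, -3, 0]
    - [4, -7, 0]
    - [6, -11, 0]
    - [8, -15, 0]
    - [10, -19, 0]
    - [10.4, -23, 0]
    - [10.4, -26.6, 0]
    - [10.4, -26.6, 2]
    - [10.4, -26.6, 3.5]
    - [10.4, -26.6, 3.5]
  angular:
    - [0, 0, 0]
    - [0, 0, 0]
    - [0, 0, 0]
    - [0, 0, 0]
    - [0, 0, 0]
    - [0, 0, 0]
    - [0, 0, 0]
    - [0, 0, 0]
    - [0, 0, 0]
    - [0, 0, 0]
  grip: [0, 0, 0, 0, 0, 0, 0, 0, 0, 0]

```text
t: 17.93
ee_pos: [0.5671, 0.2495, 0.1004]
orientation: [0.998, -0.061, -0.003, 0.001]
force: [-1.2, 0.0, -0.7]
grip_width: 0.499
finger_force: 0.0
```

```bash
python3 - <<'E'
from h import *
s=env.sense(); print(s["t"],s["ee_pos"],yaw(s),s["grip_width"],s["force"],rel(s,[.571,.2437,.057]))
E
```

```text
17.9333 [0.56708286 0.24949205 0.10043185] -0.12138866582508949 0.4994595598708909 [-1.21881481  0.02107261 -0.74013131] [0.4865515  0.51539758 4.34163695]
```

Request:
send_rows:
  xyz:
    - [0.4, 0.45, 0]
    - [0.4, 0.45, 0]
    - [0.4, 0.45, 1]
    - [0.4, 0.45, 2.5]
    - [0.4, 0.45, 3.8]
    - [0.4, 0.45, 4.3]
    - [0.4, 0.45, 4.3]
    - [0.4, 0.45, 4.3]
  angular:
    - [0, 0, 0]
    - [0, 0, 0]
    - [0, 0, 0]
    - [0, 0, 0]
    - [0, 0, 0]
    - [0, 0, 0]
    - [0, 0, 0]
    - [0, 0, 0]
  grip: [0, 0, 0, 0, 0, 0, 0, 0]

```text
t: 18.6
ee_pos: [0.5732, 0.2423, 0.0614]
orientation: [0.998, -0.063, -0.0, 0.0]
force: [0.1, -0.6, -0.1]
grip_width: 0.501
finger_force: 0.0
```

Request:
send_rows:
  xyz:
    - [0, 0, 0]
    - [0, 0, 0]
    - [0, 0, 0]
    - [0, 0, 0]
    - [0, 0, 0]
    - [0, 0, 0]
    - [0, 0, -0.8]
    - [0, 0, -1.8]
    - [0, 0, -2.8]
    - [0, 0, -2.8]
  angular:
    - [0, 0, 0]
    - [0, 0, 0]
    - [0, 0, 0]
    - [0, 0, 0]
    - [0, 0, 0]
    - [0, 0, 0]
    - [0, 0, 0]
    - [0, 0, 0]
    - [0, 0, 0]
    - [0, 0, 0]
  grip: [-0.4, -0.6, -0.8, -1, -1, -1, -1, -1, -1, -1]

```text
t: 19.43
ee_pos: [0.5744, 0.243, 0.0921]
orientation: [0.998, -0.063, 0.002, -0.001]
force: [1.2, 0.6, -3.3]
grip_width: 0.103
finger_force: 59.9
```

```bash
python3 - <<'E'
from h import *
s=env.sense(); print(s["t"],s["ee_pos"],yaw(s),s["grip_width"],s["force"])
im=env.read_camera("top")
b=im.min(2)[190:225,212:245]; v,u=np.nonzero(b>110); print("bore",len(u),u.mean()+212,v.mean()+190,px2w("top",u.mean()+212,v.mean()+190,.055))
E
```

```text
19.4333 [0.57441001 0.24296016 0.09210793] -0.12521349580071492 0.10297472051737473 [ 1.18867736  0.55634698 -3.32053477]
bore 10 231.6 200.4 [0.66291721 0.2212886  0.055     ]
```

Request:
send_rows:
  xyz:
    - [0.4, 0, 0]
    - [0.8, 0, 0]
    - [0.8, 0, 0]
    - [0.8, 0, 0.8]
    - [0.8, 0, 1.6]
    - [0.8, 0, 2.2]
    - [0.8, 0, 2.6]
    - [0.8, 0, 2.9]
    - [0.8, 0, 3.0]
    - [0.8, 0, 3.0]
  angular:
    - [0, 0, 0]
    - [0, 0, 0]
    - [0, 0, 0]
    - [0, 0, 0]
    - [0, 0, 0]
    - [0, 0, 0]
    - [0, 0, 0]
    - [0, 0, 0]
    - [0, 0, 0]
    - [0, 0, 0]
  grip: [-1, -1, -1, -1, -1, -1, -1, -1, -1, -1]

```text
t: 20.32
ee_pos: [0.5817, 0.2416, 0.0627]
orientation: [0.998, -0.062, -0.0, 0.0]
force: [-7.1, -3.4, 13.8]
grip_width: 0.1
finger_force: 62.4
```

Request:
send_rows:
  xyz:
    - [0, 0, -0.15]
    - [0, 0, -0.15]
    - [0, 0, -0.15]
    - [0, 0, -0.15]
    - [0, 0, -0.15]
    - [0, 0, -3]
    - [0, 0, -6]
    - [-3, 3, -8]
    - [-6, 6, -8]
    - [-9, 10, -8]
  angular:
    - [0, 0, 0]
    - [0, 0, 0]
    - [0, 0, 0]
    - [0, 0, 0]
    - [0, 0, 0]
    - [0, 0, 0]
    - [0, 0, 0]
    - [0, 0, 0]
    - [0, 0, 0]
    - [0, 0, 0]
  grip: [-1, -1, 0, 0, 0, 0, 0, 0, 0, 0]

```text
t: 21.15
ee_pos: [0.4893, 0.1636, 0.1414]
orientation: [0.998, -0.062, 0.002, -0.001]
force: [0.5, -0.9, -0.2]
grip_width: 0.5
finger_force: 0.0
```

Request:
send_rows:
  xyz:
    - [-2, 4, 0]
    - [-4, 8, 0]
    - [-4, 12, 0]
    - [-4, 16, 0]
    - [-4, 16, 0]
    - [-4, 16, 0]
  angular:
    - [0, 0, 0]
    - [0, 0, 0]
    - [0, 0, 0]
    - [0, 0, 0]
    - [0, 0, 0]
    - [0, 0, 0]
  grip: [-1, -1, -1, -1, -1, -1]

```text
t: 21.65
ee_pos: [0.4293, 0.0077, 0.1397]
orientation: [0.998, -0.065, 0.0, -0.0]
force: [0.3, 0.2, -0.6]
grip_width: 0.001
finger_force: 0.0
```

```bash
cat > m.py <<'E'
from h import *
s=env.sense(); print(s["t"],s["ee_pos"],yaw(s),s["grip_width"],s["force"])
im=env.read_camera("top"); h=cv2.cvtColor(im,cv2.COLOR_RGB2HSV)
b=im.min(2)[190:222,212:245]; v,u=np.nonzero(b>110); print("bore",len(u),u.mean()+212,v.mean()+190,px2w("top",u.mean()+212,v.mean()+190,.047))
m=cv2.inRange(h,(20,130,90),(35,255,255)); m[:220]=0;m[270:]=0;m[:,:200]=0;m[:,240:]=0
ys,xs=np.nonzero(m); print("tab",len(xs),px2w("top",xs.mean(),ys.mean(),.061))
rm=cv2.inRange(h,(0,150,80),(8,255,255)); rm[:150]=0;rm[340:]=0;rm[:,:180]=0;rm[:,300:]=0
y,x=np.nonzero(rm); print(x.min(),y.min())
for r in rm[y.min():y.max()+1,x.min():x.max()+1]: print("".join("#" if v else "." for v in r))
# plate: keep only where width is large
o=cv2.morphologyEx(rm,cv2.MORPH_OPEN,np.ones((9,9),np.uint8)); y,x=np.nonzero(o)
if len(x): print("plate",x.mean(),y.mean(),px2w("top",x.mean(),y.mean(),.028), rel(s,px2w("top",x.mean(),y.mean(),.028)))
E
python3 m.py
```

```text
21.65 [0.42932728 0.00771802 0.13970504] -0.13009375644873675 0.0005564648778285569 [ 0.3382189   0.2024093  -0.64292223]
bore 74 225.09459459459458 207.75675675675677 [0.64890917 0.23496417 0.047     ]
tab 62 [0.57618846 0.2426335  0.061     ]
219 263
.....#..........
.....####.......
....#####.......
....#####.......
....#####.......
....#####.......
....#####.......
....#####.......
....####........
...#####........
...#####........
...#####........
...#####........
...#####........
...####.........
..#####.........
..#####.........
..#####.........
..#####.........
..#####.........
.######.........
.######.........
.#########......
###############.
###############.
################
################
###############.
###############.
.##############.
..#############.
...############.
.....##########.
..........####..
plate 227.58474576271186 290.4237288135593 [0.48236357 0.22458555 0.028     ] [  2.43595978 -22.18927984  11.1770238 ]
```

Reel now at (.649,.235), within 4 mm of the mat centre; plate at about (.482,.2255). Going above the plate with shut fingers.

Request:
send_rows:
  xyz:
    - [1, -3, 0]
    - [2.5, -7, 0]
    - [2.5, -11, 0]
    - [2.5, -15, 0]
    - [2.5, -18.5, 0]
    - [2.5, -21, 0]
    - [2.5, -22, 0]
    - [2.5, -22, 3]
    - [2.5, -22, 5.5]
    - [2.5, -22, 5.5]
  angular:
    - [0, 0, 0]
    - [0, 0, 0]
    - [0, 0, 0]
    - [0, 0, 0]
    - [0, 0, 0]
    - [0, 0, 0]
    - [0, 0, 0]
    - [0, 0, 0]
    - [0, 0, 0]
    - [0, 0, 0]
  grip: [-1, -1, -1, -1, -1, -1, -1, -1, -1, -1]

```text
t: 22.53
ee_pos: [0.4776, 0.2247, 0.079]
orientation: [0.998, -0.061, -0.005, 0.002]
force: [-1.3, -0.4, -0.8]
grip_width: -0.001
finger_force: 0.0
```

```bash
python3 - <<'E'
from h import *
s=env.sense(); print(s["t"],s["ee_pos"],yaw(s),s["grip_width"],s["force"],rel(s,[.4816,.2225,.052]))
E
```

```text
22.5333 [0.47764308 0.22468867 0.07903703] -0.12277219866753084 -0.0006231863082701666 [-1.30156388 -0.38275465 -0.84843293] [0.44502509 0.1559694  2.70039059]
```

Request:
send_rows:
  xyz:
    - [0.3, 0.15, 0.3]
    - [0.3, 0.15, 1]
    - [0.3, 0.15, 1.8]
    - [0.3, 0.15, 2.3]
    - [0.3, 0.15, 2.3]
    - [0.3, 0.15, 2.3]
  angular:
    - [0, 0, 0]
    - [0, 0, 0]
    - [0, 0, 0]
    - [0, 0, 0]
    - [0, 0, 0]
    - [0, 0, 0]
  grip: [-1, -1, -1, -1, -1, -1]

```text
t: 23.03
ee_pos: [0.4847, 0.2227, 0.0617]
orientation: [0.998, -0.063, -0.0, 0.0]
force: [0.0, -0.3, 0.7]
grip_width: 0.001
finger_force: 0.0
```

```bash
python3 - <<'E'
from h import *
s=env.sense(); print(s["t"],s["ee_pos"],yaw(s),s["grip_width"],s["force"],rel(s,[.4816,.2225,.052]))
E
```

```text
23.0333 [0.48466222 0.22274094 0.06169052] -0.1255618969551662 0.0008387002446107961 [ 0.01607529 -0.26330259  0.73998289] [-0.30075745  0.062234    0.96906476]
```

Request:
send_rows:
  xyz:
    - [-0.3, 0, 0.5]
    - [-0.3, 0, 0.9]
    - [-0.3, 0, 1.1]
    - [-0.3, 0, 1.2]
    - [-0.3, 0, 1.3]
    - [-0.3, 0, 1.4]
    - [-0.3, 0, 1.5]
    - [-0.3, 0, 1.5]
  angular:
    - [0, 0, 0]
    - [0, 0, 0]
    - [0, 0, 0]
    - [0, 0, 0]
    - [0, 0, 0]
    - [0, 0, 0]
    - [0, 0, 0]
    - [0, 0, 0]
  grip: [-1, -1, -1, -1, -1, -1, -1, -1]

```text
t: 23.7
ee_pos: [0.4826, 0.2238, 0.0484]
orientation: [0.998, -0.063, 0.001, -0.0]
force: [-2.4, -0.1, 7.8]
grip_width: 0.001
finger_force: 4.2
```

Request:
send_rows:
  xyz:
    - [0, 0, 0.1]
    - [0, 0, 0.2]
    - [0, 0, 0.3]
    - [0, 0, 0.3]
  angular:
    - [0, 0, 0]
    - [0, 0, 0]
    - [0, 0, 0]
    - [0, 0, 0]
  grip: [-1, -1, -1, -1]

```text
t: 24.03
ee_pos: [0.4833, 0.2231, 0.0456]
orientation: [0.998, -0.062, 0.002, 0.0]
force: [-1.0, -4.0, 10.6]
grip_width: 0.003
finger_force: 5.0
```

```bash
cat > p.py <<'E'
from h import *
s=env.sense(); print(s["t"],s["ee_pos"],s["force"])
im=env.read_camera("top"); h=cv2.cvtColor(im,cv2.COLOR_RGB2HSV)
rm=cv2.inRange(h,(0,150,80),(8,255,255)); rm[:150]=0;rm[340:]=0;rm[:,:180]=0;rm[:,300:]=0
y,x=np.nonzero(rm); print("top red",len(x),(x.min(),x.max(),y.min(),y.max()) if len(x) else 0)
sc=env.read_camera("scene"); h=cv2.cvtColor(sc,cv2.COLOR_RGB2HSV)
rm=cv2.inRange(h,(0,130,70),(8,255,255)); rm[:230]=0;rm[:,:300]=0; rm[:,480:]=0
y,x=np.nonzero(rm); print("scene red",len(x),(x.min(),x.max(),y.min(),y.max(),x.mean(),y.mean()) if len(x) else 0)
E
python3 p.py
```

```text
24.0333 [0.48329688 0.22310238 0.0455986 ] [-0.98070042 -4.04984487 10.58699851]
top red 0 0
scene red 108 (np.int64(392), np.int64(408), np.int64(275), np.int64(294), np.float64(399.27777777777777), np.float64(283.3425925925926))
```

Request:
send_rows:
  xyz:
    - [0, 0, 0.1]
    - [0, 0, 0.2]
    - [0, 0, 0.3]
    - [0, 0, 0.3]
    - [0, 0, 0.3]
  angular:
    - [0, 0, 0]
    - [0, 0, 0]
    - [0, 0, 0]
    - [0, 0, 0]
    - [0, 0, 0]
  grip: [-1, -1, -1, -1, -1]

```text
t: 24.55
ee_pos: [0.4829, 0.2231, 0.0437]
orientation: [0.998, -0.062, 0.001, 0.0]
force: [-6.3, -5.9, 16.6]
grip_width: 0.002
finger_force: 8.9
```

```bash
python3 p.py
```

```text
24.55 [0.48294705 0.22313348 0.04365088] [-6.32210429 -5.88479088 16.5806408 ]
top red 0 0
scene red 100 (np.int64(391), np.int64(407), np.int64(276), np.int64(294), np.float64(398.71), np.float64(283.59))
```

Request:
send_rows:
  xyz:
    - [0, 0.2, 0]
    - [0, 0.5, 0]
    - [0, 0.8, 0]
    - [0, 1.1, 0]
    - [0, 1.4, 0]
    - [0, 1.4, 0]
  angular:
    - [0, 0, 0]
    - [0, 0, 0]
    - [0, 0, 0]
    - [0, 0, 0]
    - [0, 0, 0]
    - [0, 0, 0]
  grip: [-1, -1, -1, -1, -1, -1]

```text
t: 25.15
ee_pos: [0.4841, 0.2097, 0.0442]
orientation: [0.998, -0.063, 0.005, -0.001]
force: [3.5, -1.2, 9.2]
grip_width: -0.0
finger_force: 4.4
```

```bash
python3 p.py
```

```text
25.15 [0.48414848 0.20973973 0.04422852] [ 3.51608472 -1.2120929   9.22731716]
top red 0 0
scene red 153 (np.int64(383), np.int64(399), np.int64(275), np.int64(296), np.float64(391.32026143790847), np.float64(284.44444444444446))
```

Request:
send_rows:
  xyz:
    - [0, 0.3, 0]
    - [0, 0.6, 0]
    - [0, 0.9, 0]
    - [0, 1.2, 0]
    - [0, 1.5, 0]
    - [0, 1.5, 0]
  angular:
    - [0, 0, 0]
    - [0, 0, 0]
    - [0, 0, 0]
    - [0, 0, 0]
    - [0, 0, 0]
    - [0, 0, 0]
  grip: [-1, -1, -1, -1, -1, -1]

```text
t: 25.75
ee_pos: [0.4817, 0.1953, 0.0437]
orientation: [0.998, -0.063, 0.004, -0.001]
force: [3.6, 1.9, 6.8]
grip_width: 0.002
finger_force: 3.1
```

```bash
python3 p.py
```

```text
25.75 [0.48171466 0.19525479 0.04370611] [3.55688137 1.88849271 6.81016118]
top red 0 0
scene red 122 (np.int64(376), np.int64(393), np.int64(278), np.int64(288), np.float64(384.2950819672131), np.float64(281.827868852459))
```

Opened fully (the lateral force has reversed at the stop). Lift off and move clear.

Request:
send_rows:
  xyz:
    - [0, 0, -0.5]
    - [0, 0, -2]
    - [0, 0, -5]
    - [0, 0, -8]
    - [0, 3, -10]
    - [0, 7, -10]
    - [-2, 11, -10]
    - [-4, 15, -10]
    - [-4, 18, -10]
    - [-4, 18, -10]
  angular:
    - [0, 0, 0]
    - [0, 0, 0]
    - [0, 0, 0]
    - [0, 0, 0]
    - [0, 0, 0]
    - [0, 0, 0]
    - [0, 0, 0]
    - [0, 0, 0]
    - [0, 0, 0]
    - [0, 0, 0]
  grip: [-1, -1, -1, -1, -1, -1, -1, -1, -1, -1]

```text
t: 26.68
ee_pos: [0.4143, 0.0168, 0.1404]
orientation: [0.998, -0.065, 0.0, 0.001]
force: [-0.5, 1.4, 0.6]
grip_width: -0.001
finger_force: 0.0
```

```bash
python3 m.py | grep -v '#'; python3 - <<'E'
from h import *
im=env.read_camera("top"); sc=env.read_camera("scene")
a=cv2.resize(im[180:320,170:310,::-1],(400,400),interpolation=cv2.INTER_CUBIC)
b=cv2.resize(sc[220:400,290:470,::-1],(400,400),interpolation=cv2.INTER_CUBIC)
cv2.imwrite("pics/end.png",np.hstack([a,b]))
E
```

```text
26.6833 [0.41430807 0.01684485 0.1403748 ] -0.13074437267221822 -0.001262577106851223 [-0.54020213  1.35057299  0.58293382]
bore 97 221.1958762886598 209.01030927835052 [0.64608245 0.24274265 0.047     ]
tab 62 [0.57645835 0.24335306 0.061     ]
230 260
plate 241.5 285.36764705882354 [0.49340643 0.19687097 0.028     ] [  5.48994813 -18.90268033  11.20221693]
```

View pics/end.png

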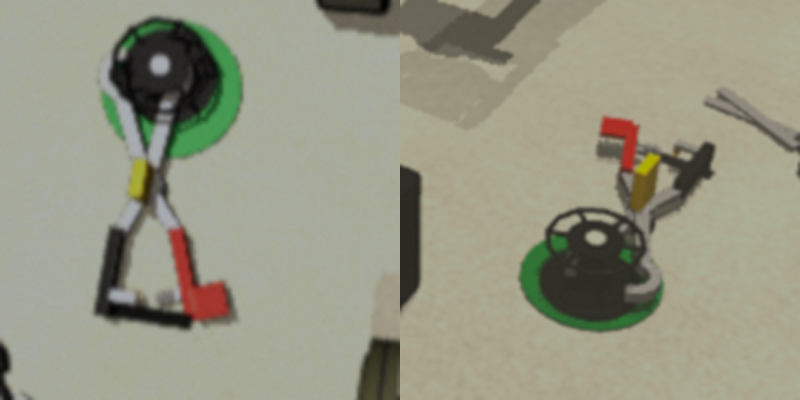

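The final picture shows the tongs open with the jaws round the core, the reel upright on green (top crop bore at (160,65), scene flange at (592,283)). The spring shifted the reel slightly, so I'll check its margin in both views.

```bash
python3 - <<'E'
from h import *
G=np.array([.651,.232])
for n in ("scene","top"):
    im=env.read_camera(n); h=cv2.cvtColor(im,cv2.COLOR_RGB2HSV)
    g=cv2.inRange(h,(45,100,30),(80,255,255))>0
    # radial profile at mat height: inner radius of green by direction from mat centre
    out=[]
    for a in np.arange(0,360,20):
        st=""
        for r in range(24,60,2):
            w=[G[0]+r/1000*np.cos(np.radians(a)),G[1]+r/1000*np.sin(np.radians(a)),.003]
            u,v=w2px(n,w); u,v=int(round(u)),int(round(v)); st+="G" if g[v,u] else("#" if h[v,u,2]<70 else ".")
        out.append(f"{a:4d} {st}")
    print(n); print("\n".join(out))
E
```

```text
scene
   0 ########GGGGG.....
  20 ##########GGG.....
  40 #########GGGG.....
  60 ########GGGGG.....
  80 ###....#..##GG....
 100 #............GG...
 120 #########.........
 140 ##########........
 160 #######GGGGG####..
 180 ##################
 200 ########..........
 220 ###############...
 240 ########GGG###....
 260 #######GGGGGGGG...
 280 #######GGGGGGG....
 300 #######GGGGGG.....
 320 #######GGGGGG.....
 340 ########GGGGG.....
top
   0 ###############...
  20 ..#########GGGG#..
  40 ...########GGGG...
  60 #########....#....
  80 ###########.......
 100 #######.....GG....
 120 ####.......GGG....
 140 ###GGG............
 160 ..................
 180 .....##GGGGGGG....
 200 ##GGGGGGGGGGG.....
 220 ##GGGGGGGGGGGG....
 240 ##GGGGGGGGGGG.....
 260 ###GGGGGGGGGGG....
 280 #####GGGGGGGGG....
 300 ######GGGGGGGG....
 320 ########GGGGG.....
 340 ###########GGG....
```

```bash
python3 - <<'E'
from h import *
top=env.read_camera("top"); sc=env.read_camera("scene")
b=top.min(2)[195:220,210:235]; v,u=np.nonzero(b>110); t=(u.mean()+210,v.mean()+195)
b=sc.min(2)[315:340,365:392]; v,u=np.nonzero(b>90); q=(u.mean()+365,v.mean()+315); print(len(u),t,q)
for z in (.04,.044,.047,.05): print(z,px2w("top",*t,z),px2w("scene",*q,z))
for n,im,lo in (("top",top,(150,160,330,260)),("scene",sc,(320,300,430,390))):
    c=max(blob(im,(45,100,30),(80,255,255),lo),key=cv2.contourArea)
    pts=np.vstack([k for k in blob(im,(45,100,30),(80,255,255),lo) if cv2.contourArea(k)>4])[:,0]
    W=np.array([px2w(n,*p,.003)[:2] for p in cv2.convexHull(pts)[:,0].astype(float)])
    A=np.c_[2*W,np.ones(len(W))]; x=np.linalg.lstsq(A,(W**2).sum(1),rcond=None)[0]; print(n,"mat",x[:2],np.sqrt(x[2]+x[0]**2+x[1]**2))
E
```

```text
138 (np.float64(219.85882352941178), np.float64(208.9764705882353)) (np.float64(377.7536231884058), np.float64(321.0869565217391))
0.04 [0.64735539 0.24665971 0.04      ] [0.63456419 0.22741781 0.04      ]
0.044 [0.64662073 0.24597266 0.044     ] [0.63931365 0.22875471 0.044     ]
0.047 [0.64606973 0.24545738 0.047     ] [0.64287575 0.22975739 0.047     ]
0.05 [0.64551873 0.2449421  0.05      ] [0.64643784 0.23076007 0.05      ]
top mat [0.65196443 0.23229652] 0.050658408244402806
scene mat [0.65034734 0.23173528] 0.049971170872782966
```

```bash
python3 - <<'E'
from h import *
top=env.read_camera("top"); sc=env.read_camera("scene")
def cc(im,th,u0,v0,R=9):
    m=(im.min(2)>th).astype(np.uint8); n,l,st,c=cv2.connectedComponentsWithStats(m)
    d=[(np.hypot(*(c[i]-(u0,v0))),i) for i in range(1,n) if 8<st[i,4]<200]; i=min(d)[1]; return c[i],st[i]
t,a=cc(top,110,225.8,202.8); q,b=cc(sc,95,378.2,327.1); print(t,a,q,b)
for z in (.044,.047,.05): print(z,px2w("top",*t,z),px2w("scene",*q,z))
E
```

```text
[225.5        202.16666667] [223 199   6   7  36] [377.75555556 326.44444444] [374 324   9   6  45]
0.044 [0.66107624 0.23519756 0.044     ] [0.65161795 0.23319242 0.044     ]
0.047 [0.66048558 0.23471184 0.047     ] [0.6551073  0.23416886 0.047     ]
0.05 [0.65989493 0.23422611 0.05      ] [0.65859664 0.2351453  0.05      ]
```

```bash
python3 -c "
from bench import env
print(env.job_done(), env.sense()['t'])"
```

```text
the job is handed in; nothing more can be done
the job is handed in; nothing more can be done
```

The job is handed in at about 27 s with no verdict shown: the reel stands upright on the green mat, about 8 mm off its centre and roughly 8 mm inside the edge, with the open tongs round its core; the tongs did not spring fully clear on the first press, so I slid the pressed thumb plate sideways until they were open.

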